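# Hold a bayonet deck cap half way to its lock

### The job

Fit the brass bayonet cap, the one with the straight grip bar, into the bronze deck socket: lower its lugs through the slots, press it down against the spring and twist it clockwise (seen from above) to half way before the lock click, an eighth of a turn from the slots, so that the bar points at the round pips and the fitter can check the seal. The program finishes while holding: keep the bar gripped there against the return spring, never turn the cap on into its lock, and leave the other fittings where they are.

Things in the scene. Friction and masses are not known exactly. Their poses are not given: they have to be found in the camera images.
- cap: brass bayonet cap, 46 mm tall, about 0.35 kg, standing upright on its stem; origin at the centre of the stem's underside, z up, x along lugs and bar. Stem 30 mm across, 14 mm high; disc 60 mm across from 14 to 20 mm height; straight grip bar on top. A half turn about z looks and fits the same
- cap_bar (a point): centre of the cap's grip bar, 33 mm above the cap's origin; the bar is 48 mm long along the cap's x, 12 mm thick along y, and stands from 20 to 46 mm height
- cap_lug (a point): tip of one of two facing lugs at the foot of the stem, along the cap's x under the bar: 46 mm from tip to tip, 9 mm wide, 6 mm high
- socket: fixed bronze deck socket, 96 mm across, 50 mm high, on a wooden base 130 mm square and 12 mm thick; origin under its centre on the counter, z up, x along the slots. Fully down, the cap's origin is 36 mm above this origin; turned clockwise, its lugs run under the flange and it can rise only 2 mm more. A stop prevents turning anticlockwise
- socket_mouth (a point): centre of the mouth, level with the top face, 50 mm above the socket's origin: a 34 mm hole with two facing slots along the socket's x (54 mm tip to tip, 14 mm wide) through a 6 mm flange. Inside, a sprung plate meets the stem when the cap is 4 mm above fully down and pushes up with 3 N, rising to 6.5 N
- socket_half (a point): top of one of the two round pips, 7 mm across, 3 mm high, 40 mm from the socket's axis: half way, 45 degrees clockwise of a slot. Other marks at this radius: a long rib beyond each slot (0 degrees), an 8 mm square pip at the lock (90 degrees)
- return_ring (a joint): return ring inside the socket, rad: 0 at rest, grows clockwise as the lugs push it; its spring turns the cap back (about 0.1 N m at half way). From about 55 to 60 degrees of cap turn sprung balls resist too; past 75 they snap it on to the lock at 90. The reading lags the cap's turn from the slots by about 0.15 rad (cap at 45 degrees: about 0.63)
- round_cap: decoy: brass screw cap of the same 60 mm disc, but with a round knob 28 mm across on top and no lugs; 46 mm tall, origin under its centre; not to be used
- deadlight_rim: chromed deadlight rim, ring 150 mm outside, 18 mm high, lying flat; bystander, origin under its centre
- winch_pawl: bronze winch pawl about 80 mm long, 18 mm high, lying flat; bystander, origin on its underside
- gooseneck: brass gooseneck vent, 68 mm foot, 86 mm tall; bystander, origin under its foot
- belaying_pin: iron belaying pin 290 mm long, about 34 mm thick, lying along its own x; bystander, origin under its middle
- cleat: bronze cleat about 100 mm long (its own x) and 33 mm high; bystander, origin under its centre
There are look-alikes about, which are no part of the job. There is more than one size of the socket; the job needs the larger.

How it is judged:
By the outcome, as a careful person would: the job done as asked, in the order asked, and still so for the second after the job is handed in, while the arm keeps its last pose, push and grip.
It also fails if it takes over 40 s, if anything falls off the work surface, if the arm or the gripper's body presses on something with over 40 N, if the wrist force passes 120 N, or if a joint passes its speed limit or range.

### The arm

A 7-joint arm with a two-finger parallel gripper is mounted at the origin on the work surface. World frame = base frame: x ahead of the robot, y to its left, z up, the work surface at z = 0. Lengths are in m, angles in rad, forces in N, time in s.
With the tool pointing down it reaches from about 0.425 to 0.925 m from the base axis. Payload 6.8 kg.
Tool frame: the origin (TCP) lies midway between the tips of the shut fingers; the grasp point (between the pads) lies 19 mm behind it; z points along the fingers, y is the line along which they close (so a half turn about z gives the same grasp; the last joint's range is limited). The gripper opens to 85 mm and grips with 20 to 120 N. Pads are 22 mm wide; open, the fingers measure 114 mm over their backs; the gripper's body (76 mm by 85 mm) begins 54 mm behind the grasp point. The pads swing forward as they close: fully open they stand 13 mm farther back than shut.
Start: joints at [-1.296, 0.477, 0.022, 1.555, -0.011, 1.109, -0.083], TCP at [0.252, 0.626, 0.209] pointing down, gripper open.
Joint ranges: [-2.96, 2.96], [-0.34, 2.1], [-1.41, 1.46], [0.24, 2.44], [-1.37, 4.51], [0.17, 1.92], [-2.96, 2.96]. Speed limits (rad/s): [2.39, 2.39, 3.14, 3.14, 3.14, 3.14, 3.14].

### API

Orientations are given as [roll, pitch, yaw] about the fixed x, y, z axes, in that order (R = Rz(yaw) Ry(pitch) Rx(roll)).
In Python, from plant import bot gives the robot as it stands. The module is installed in compiled form; this text tells all that it offers.
- The arm moves only by the tool carry_out, never from a script. Its argument "series" is a list that holds one entry, the list of rows, each a list of 6 numbers: the shift along the tool's x, y, z in mm, then the turn, a rotation vector about the tool's x, y, z in rad. A call has 1 to 20 rows; each row is the pose to reach, as a shift and turn from the pose commanded when the call began, along the tool's axes at that moment; what a row does not reach only later rows make up. A row lasts 1/8 s, in which the tool goes at most 62.5 mm and 10.7 degrees, less where a joint would pass 70% of its speed; a pose out of reach is approached as far as the arm can. A call with a gripper value outside its range is refused whole. "fingers" is the closure, from -1 (fully open) to 1 (shut), set as the call begins (left out, the last holds). The fingers move at their own pace and stop on an object; "grip_force" is the grip in N (left out, the last holds). Time passes only in rows, so rows that repeat a pose let the fingers close. It gives the time, the measured TCP pose, the force, the opening and the grip force at its end, in the units of the state.
- bot.get_obs(): the state, without advancing time (a new reading comes with each control period).
- bot.snapshot(name): name is "scene" or "top"; returns a dict with "image" (480x640x3 uint8, blue, green, red), "depth" (480x640 float32, m along the optical axis (not along the pixel's ray), 0 where there is no reading), "K" (3x3 intrinsics, pixels), "T" (4x4, takes a point from camera to world coordinates). Camera axes: x right, y up, looking along -z (the intrinsics and any distortion apply to the point x, -y, -z); pixel columns grow to the right and rows downward; lengths in m; the calibration is good to about 2 mm. A picture is of the moment at which its call begins.
- bot.finish_job(): hands the job in; it is judged then, once.
The state is a dict: "time": time; "joints": joint angles; "joint_vel": joint speeds; "effort": joint torques, N m; "ee_pos": TCP position; "tcp_rot": TCP orientation; "contact_force": force on the tool from outside, world axes, zero at the start; "torque": the same for the moment, N m; "finger_gap": finger opening in m; "gripper_force": force on a finger pad.
Only numpy, scipy, OpenCV 4.12 (cv2) and the standard library are available. Lean on these libraries where they do the work, as an engineer would, in place of code of your own. Each camera call takes 0.05 s, during which the arm holds its last target. There are 200 camera calls.

## Working session

There is one attempt and no reset: what is moved stays moved. The work goes in short steps, Python scripts to look and compute and a tool call to move; the robot and the scene stay as the last step left them, time stands still between calls to the robot, and variables do not carry over. Pictures are saved under pics/ and viewed, at most 10 in all, crops included, and the job is handed in when it is done.

Besides the shell and the picture viewer there is one more tool, called by a JSON object that holds its "op" and its "data". carry_out: Moves the arm, as the interface text tells. Its arguments: {"type":"object","properties":{"series":{"type":"array"},"fingers":{"type":"number"},"grip_force":{"type":"number"}},"required":["series"]}

```bash
mkdir -p pics; cat > h.py <<'E'
import numpy as np, cv2
from plant import bot
def snap(n):
    s=bot.snapshot(n); return s["image"],s["depth"],np.array(s["K"]),np.array(s["T"])
def proj(p,K,T):
    q=np.linalg.inv(T)@np.append(p,1); return K[0,0]*q[0]/-q[2]+K[0,2],K[1,1]*-q[1]/-q[2]+K[1,2]
def ray(u,v,z,K,T):
    d=T[:3,:3]@np.array([(u-K[0,2])/K[0,0],-(v-K[1,2])/K[1,1],-1]); o=T[:3,3]
    return o+d*(z-o[2])/d[2]
def cloud(D,K,T):
    v,u=np.mgrid[:D.shape[0],:D.shape[1]]
    c=np.stack([(u-K[0,2])/K[0,0]*D,-(v-K[1,2])/K[1,1]*D,-D],-1)
    return c@T[:3,:3].T+T[:3,3]
E
python3 - <<'E'
from h import *
for n in("top","scene"):
    I,D,K,T=snap(n); cv2.imwrite(f"pics/{n}1.png",I); np.savez(f"{n}1.npz",I=I,D=D,K=K,T=T)
    print(n,K.round(1).tolist(),T.round(3).tolist(),(D>0).mean())
o=bot.get_obs(); print({k:np.round(v,4).tolist() for k,v in o.items()})
E
```

```text
top [[503.1, 0.0, 320.4], [0.0, 503.1, 251.9], [0.0, 0.0, 1.0]] [[0.04, 0.977, -0.208, 0.308], [-0.999, 0.039, -0.009, 0.053], [-0.0, 0.208, 0.978, 1.176], [0.0, 0.0, 0.0, 1.0]] 0.9960091145833333
scene [[567.0, 0.0, 316.4], [0.0, 567.0, 234.6], [0.0, 0.0, 1.0]] [[-0.786, -0.536, 0.307, 0.939], [0.618, -0.671, 0.41, 0.555], [-0.013, 0.512, 0.859, 1.069], [0.0, 0.0, 0.0, 1.0]] 0.995869140625
{'time': 0.1, 'joints': [-1.2961, 0.4777, 0.0223, 1.5563, -0.0115, 1.1093, -0.0831], 'joint_vel': [0.0001, -0.0013, 0.0015, -0.0028, -0.0001, 0.0015, 0.0003], 'effort': [0.0047, -59.7763, 1.6138, -28.1958, 0.0128, 0.005, -0.0], 'ee_pos': [0.2519, 0.6256, 0.2077], 'tcp_rot': [-3.14, 0.0001, 2.7588], 'contact_force': [0.7876, -0.2526, 0.1618], 'torque': [0.0325, 0.0122, 0.0009], 'gripper_force': 0.0, 'finger_gap': 0.0856}
```

View pics/top1.png

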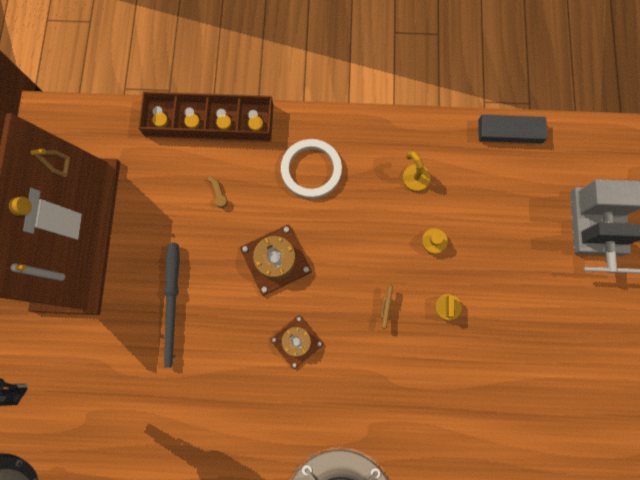

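View pics/scene1.png

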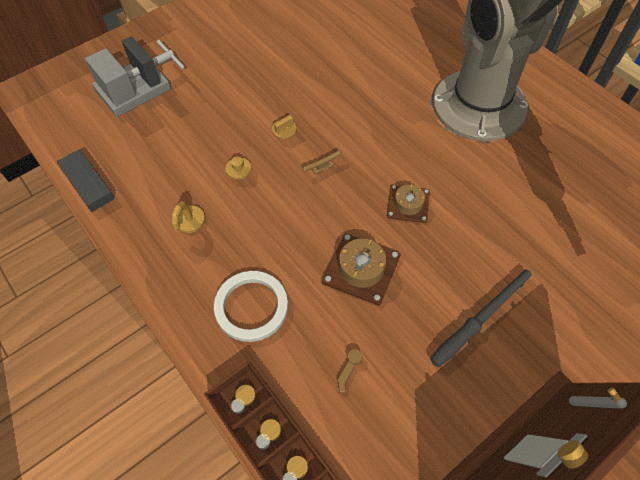

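Top view: the straight-bar cap is at (449,307) and the round-knob decoy at (435,240). The larger socket is at (276,258) and the smaller look-alike at (297,342). The scene view shows the cap at (285,127) and the large socket at (362,262). I'll confirm these in one enlarged crop and measure.

```bash
python3 - <<'E'
from h import *
tiles=[]
L={n:np.load(n+"1.npz") for n in("top","scene")}
for n,c,w in(("top",(276,258),60),("scene",(362,262),76),("top",(449,300),60),("scene",(285,127),60)):
    h=int(w*.75); I=L[n]["I"][c[1]-h//2:c[1]+h//2,c[0]-w//2:c[0]+w//2]
    tiles.append(cv2.resize(I,(400,300),interpolation=cv2.INTER_CUBIC))
cv2.imwrite("pics/crop1.png",np.vstack([np.hstack(tiles[:2]),np.hstack(tiles[2:])]))
for n in L:
    d=L[n]; P=cloud(d["D"],d["K"],d["T"])
    for nm,c,r,z0,z1 in (("bar",(449,307) if n=="top" else (285,127),20,.034,.055),("disc",(449,307) if n=="top" else (285,127),20,.012,.026),
        ("sock",(276,258) if n=="top" else (362,262),32,.042,.058),("base",(276,258) if n=="top" else (362,262),55,.008,.016)):
        Q=P[c[1]-r:c[1]+r,c[0]-r:c[0]+r]; m=(Q[...,2]>z0)&(Q[...,2]<z1)
        X=Q[m][:,:2].astype(np.float32); r_=cv2.minAreaRect(X*1000)
        print(n,nm,m.sum(),"mean",X.mean(0).round(4),"rect",np.round(r_[0],1),np.round(r_[1],1),round(r_[2],1),"circ",np.round(cv2.minEnclosingCircle(X*1000)[0],1),"z",np.median(Q[m][:,2]).round(4), "pca",np.degrees(np.arctan2(*np.linalg.svd(X-X.mean(0),full_matrices=False)[2][0][::-1])).round(1))
E
```

```text
top bar 130 mean [ 0.4382 -0.2342] rect [ 438.3 -234.5] [12.2 46.3] 88.5 circ [ 438.3 -235. ] z 0.0446 pca 179.1
top disc 379 mean [ 0.4379 -0.2327] rect [ 439.1 -235.2] [57.6 58.5] 45.0 circ [ 439.2 -235. ] z 0.0192 pca -90.2
top sock 1132 mean [0.5347 0.1689] rect [534.7 169.8] [93.7 94.3] 2.9 circ [536.  169.1] z 0.049 pca 145.9
top base 1347 mean [0.53  0.167] rect [586.5 196.2] [245.8 129.8] 28.1 circ [586.5 196.6] z 0.0113 pca -109.7
scene bar 135 mean [ 0.4395 -0.2314] rect [ 438.8 -232.4] [17.5 48.2] 82.2 circ [ 439.2 -229.5] z 0.0434 pca -2.3
scene disc 241 mean [ 0.4427 -0.2238] rect [ 439.6 -232.6] [57.2 59. ] 31.1 circ [ 437.4 -234.2] z 0.0194 pca -25.7
scene sock 1348 mean [0.537  0.1726] rect [536.4 171.2] [94.9 93.9] 48.7 circ [535.9 171.3] z 0.0493 pca 49.1
scene base 1612 mean [0.5331 0.1793] rect [486.5 146.1] [242.4 131.1] 27.4 circ [486.4 146.9] z 0.0116 pca 13.2
```

View pics/crop1.png

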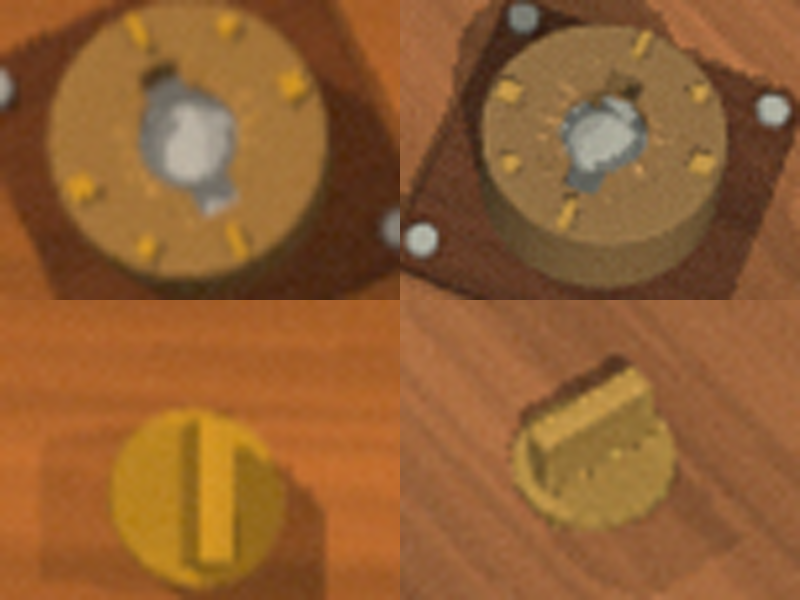

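The crops confirm both objects: a cap with a straight bar, and a socket of about 94 mm. The socket's ribs are at crop (138,32) and (237,241). Its round pips are at (228,25) and (147,247), which is clockwise of the ribs, and its square pips are at (293,83) and (82,187). Next: measure the mark centroids.

```bash
cat >> h.py <<'E'
def toolmove(p,yaw,p0,yaw0):
    "shift (mm, tool axes) and turn about tool z for a downward tool"
    d=(np.array(p)-p0)*1000; c,s=np.cos(yaw0),np.sin(yaw0)
    t=(yaw0-yaw+np.pi)%(2*np.pi)-np.pi
    return np.round([c*d[0]+s*d[1], s*d[0]-c*d[1], -d[2], t],3)
E
python3 - <<'E'
from h import *
clk={"top":[(138,32),(237,241),(228,25),(147,247),(293,83),(82,187)],"scene":[(642,44),(567,214),(700,93),(511,163),(703,160),(509,92)]}
for n,o,w,h in(("top",(246,236),60,44),("scene",(324,234),76,56)):
    d=np.load(n+"1.npz"); I,K,T=d["I"],d["K"],d["T"]; hsv=cv2.cvtColor(I,cv2.COLOR_BGR2HSV).astype(float)
    W=[]
    for (u,v) in clk[n]:
        if n=="scene": u-=400
        u=o[0]+u*w/400-.5; v=o[1]+v*h/300-.5
        a,b=int(round(u)),int(round(v)); P=hsv[b-3:b+4,a-3:a+4]; s=P[...,1]*P[...,2]
        wt=np.clip(s-np.percentile(s,60),0,None); yy,xx=np.mgrid[b-3:b+4,a-3:a+4]
        uu,vv=(wt*xx).sum()/wt.sum(),(wt*yy).sum()/wt.sum()
        W.append(ray(uu,vv,.0525,K,T)[:2]*1000)
    W=np.array(W); dv=W[0::2]-W[1::2]; an=np.degrees(np.arctan2(dv[:,1],dv[:,0]))
    print(n,"centre",W.mean(0).round(1),"pairs",((W[0::2]+W[1::2])/2).round(1).tolist(),"len",np.linalg.norm(dv,axis=1).round(1),"ang",an.round(1),"slot est",(an+[0,45,90]).round(1))
p0=[.2519,.6256,.2077];y0=2.7588
for p,y in(((.45,.40,.21),2.9),((.55,.1,.2),2.9),((.50,-.15,.17),3.12),((.4385,-.2337,.10),3.124),((.4385,-.2337,.024),3.124)): print(toolmove(p,y,p0,y0))
E
```

```text
top centre [535.1 169.6] pairs [[535.3, 169.6], [535.0, 169.6], [535.0, 169.6]] len [79.8 80.1 79.5] ang [ 28.4 -16.7 -61.7] slot est [28.4 28.3 28.3]
scene centre [535.3 171. ] pairs [[535.6, 171.0], [535.2, 171.2], [535.2, 170.8]] len [80.2 80.  80.3] ang [-151.7  163.5  118.3] slot est [-151.7  208.5  208.3]
[-2.68027e+02 -1.35279e+02 -2.30000e+00 -1.41000e-01]
[-4.72843e+02 -3.76216e+02  7.70000e+00 -1.41000e-01]
[-5.19840e+02 -6.26798e+02  3.77000e+01 -3.61000e-01]
[-4.94054e+02 -7.27411e+02  1.07700e+02 -3.65000e-01]
[-4.94054e+02 -7.27411e+02  1.83700e+02 -3.65000e-01]
```

{"op": "carry_out", "data": {"series": [[[-134, -68, -1, 0, 0, -0.07], [-268, -135, -2, 0, 0, -0.14], [-268, -135, -2, 0, 0, -0.14], [-268, -135, -2, 0, 0, -0.14], [-268, -135, -2, 0, 0, -0.14], [-268, -135, -2, 0, 0, -0.14], [-370, -256, 3, 0, 0, -0.14], [-473, -376, 8, 0, 0, -0.14], [-473, -376, 8, 0, 0, -0.14], [-473, -376, 8, 0, 0, -0.14], [-473, -376, 8, 0, 0, -0.14], [-473, -376, 8, 0, 0, -0.14], [-520, -627, 38, 0, 0, -0.36], [-520, -627, 38, 0, 0, -0.36], [-520, -627, 38, 0, 0, -0.36], [-520, -627, 38, 0, 0, -0.36], [-520, -627, 38, 0, 0, -0.36], [-494, -727, 88, 0, 0, -0.365], [-494, -727, 108, 0, 0, -0.365], [-494, -727, 108, 0, 0, -0.365]]], "fingers": -1}}

```text
time: 2.6
ee_pos: [0.435, -0.2327, 0.098]
tcp_rot: [3.14, -0.006, 3.12]
contact_force: [0.3, 0.1, -0.0]
finger_gap: 0.0853
gripper_force: 0.0
```

{"op": "carry_out", "data": {"series": [[[0, 0, 40, 0, 0, 0], [0, 0, 40, 0, 0, 0], [0, 0, 40, 0, 0, 0], [0, 0, 40, 0, 0, 0]]]}}

```text
time: 3.1
ee_pos: [0.4402, -0.2325, 0.062]
tcp_rot: [-3.141, 0.002, 3.125]
contact_force: [1.1, -0.1, 0.5]
finger_gap: 0.0853
gripper_force: 0.0
```

```bash
python3 - <<'E'
from h import *
t=[]
for n,c in(("top",(449,307)),("scene",(285,127))):
    I,D,K,T=snap(n); t.append(cv2.resize(I[max(c[1]-75,0):max(c[1]-75,0)+150,c[0]-100:c[0]+100],(400,300),interpolation=cv2.INTER_CUBIC))
cv2.imwrite("pics/g1.png",np.hstack(t)); o=bot.get_obs(); print(o["ee_pos"],o["tcp_rot"])
E
```

```text
[ 0.43975139 -0.23268661  0.06166184] [-3.14125115e+00  1.93961424e-03  3.12420922e+00]
```

View pics/g1.png

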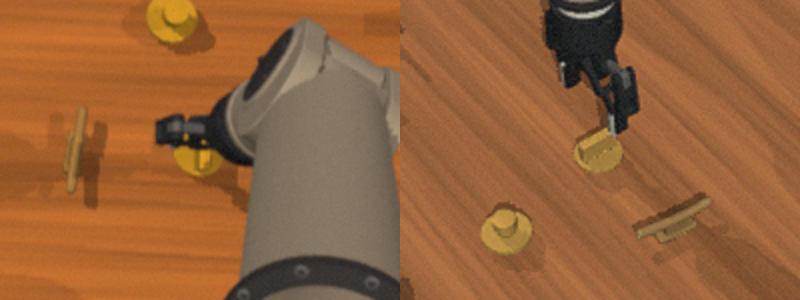

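The view shows the open fingers straddling the bar and centred on it, so I'll descend and grip.

{"op": "carry_out", "data": {"series": [[[1, -0.5, 15, 0, 0, 0], [1, -0.5, 28, 0, 0, 0], [1, -0.5, 37, 0, 0, 0], [1, -0.5, 37, 0, 0, 0], [1, -0.5, 37, 0, 0, 0], [1, -0.5, 37, 0, 0, 0]]]}}

```text
time: 3.95
ee_pos: [0.4381, -0.2334, 0.0239]
tcp_rot: [-3.141, 0.001, 3.124]
contact_force: [0.4, -0.6, -0.4]
finger_gap: 0.0856
gripper_force: 0.0
```

{"op": "carry_out", "data": {"series": [[[0, 0, 0, 0, 0, 0], [0, 0, 0, 0, 0, 0], [0, 0, 0, 0, 0, 0], [0, 0, 0, 0, 0, 0], [0, 0, 0, 0, 0, 0], [0, 0, 0, 0, 0, 0], [0, 0, 0, 0, 0, 0], [0, 0, 0, 0, 0, 0]]], "fingers": 1, "grip_force": 60}}

```text
time: 4.95
ee_pos: [0.4387, -0.2349, 0.0246]
tcp_rot: [-3.14, 0.002, 3.123]
contact_force: [-1.1, -3.1, 8.4]
finger_gap: 0.0002
gripper_force: 4.0
```

```bash
python3 - <<'E'
from h import *
t=[]
for n,c in(("top",(449,290)),("scene",(300,130))):
    I,D,K,T=snap(n); t.append(cv2.resize(I[c[1]-50:c[1]+50,c[0]-67:c[0]+67],(400,300),interpolation=cv2.INTER_CUBIC))
cv2.imwrite("pics/g2.png",np.hstack(t)); o=bot.get_obs(); print(o["ee_pos"],o["tcp_rot"],o["finger_gap"],o["gripper_force"],o["contact_force"],o["torque"])
E
```

```text
[ 0.43872698 -0.23493282  0.02459656] [-3.13958978e+00  2.44443599e-03  3.12268170e+00] 3.7406219244693093e-06 3.9938386192079633 [-1.01615951 -2.90730098  8.81113394] [-0.64664029  0.24312978 -0.04314259]
```

View pics/g2.png

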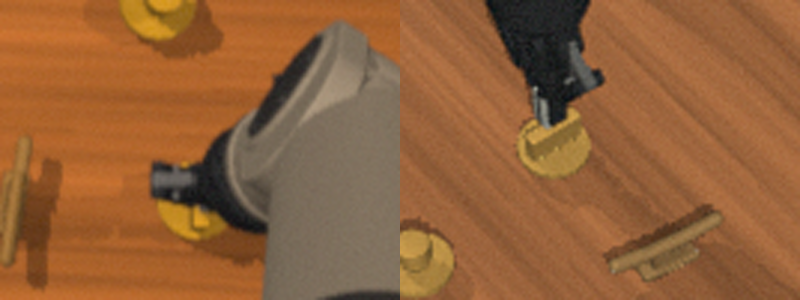

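The scene crop shows the fingertips near (545,120) on the far side of the bar, and the near side is uncovered. The grip reads as shut with no bar in it. I'll check this with depth geometry.

```bash
python3 - <<'E'
from h import *
for n in("top","scene"):
    I,D,K,T=snap(n); P=cloud(D,K,T)
    m=(abs(P[...,0]-.4387)<.06)&(abs(P[...,1]+.2337)<.08)
    for z0 in np.arange(.014,.13,.012):
        q=P[m&(P[...,2]>z0)&(P[...,2]<z0+.012)]*1000
        if len(q)>3: print(n,int(z0*1000),len(q),"x",np.percentile(q[:,0],[2,50,98]).round(),"y",np.percentile(q[:,1],[2,50,98]).round())
    c=[int(i) for i in proj([.4387,-.2349,.0246],K,T)]
    J=cv2.resize(I[c[1]-38:c[1]+37,c[0]-50:c[0]+50],(400,300),interpolation=cv2.INTER_CUBIC)
    for p,col in(([.4387,-.2349,.0246],(0,0,255)),([.4387,-.2349,.0976],(255,0,0)),([.4387,-.1949,.0976],(0,255,0)),([.4387,-.2749,.0976],(255,255,0))):
        u=np.array(proj(p,K,T)); u=(u-[c[0]-50,c[1]-38])*4; cv2.circle(J,tuple(int(i) for i in u),4,col,-1)
    cv2.imwrite(f"pics/j{n}.png",J)
cv2.imwrite("pics/g3.png",np.hstack([cv2.imread("pics/jtop.png"),cv2.imread("pics/jscene.png")]))
E
```

```text
top 14 145 x [411. 423. 466.] y [-253. -224. -206.]
top 26 8 x [415. 416. 431.] y [-241. -229. -226.]
top 38 37 x [416. 422. 431.] y [-235. -229. -225.]
top 50 4 x [427. 428. 430.] y [-229. -229. -228.]
top 62 4 x [427. 431. 433.] y [-229. -224. -222.]
top 86 5 x [427. 429. 431.] y [-223. -221. -220.]
top 98 22 x [425. 427. 435.] y [-218. -208. -198.]
top 110 13 x [423. 430. 450.] y [-214. -200. -186.]
top 122 25 x [425. 432. 452.] y [-208. -191. -176.]
scene 14 237 x [412. 443. 467.] y [-258. -221. -204.]
scene 26 61 x [416. 443. 463.] y [-250. -225. -222.]
scene 38 92 x [415. 444. 462.] y [-235. -226. -221.]
scene 50 31 x [425. 444. 449.] y [-238. -224. -220.]
scene 62 34 x [431. 445. 449.] y [-238. -226. -220.]
scene 74 21 x [443. 446. 449.] y [-245. -229. -219.]
scene 86 39 x [434. 448. 451.] y [-263. -228. -213.]
scene 98 70 x [428. 448. 451.] y [-272. -220. -197.]
scene 110 77 x [431. 449. 455.] y [-283. -227. -188.]
scene 122 77 x [428. 449. 455.] y [-289. -217. -173.]
```

View pics/g3.png

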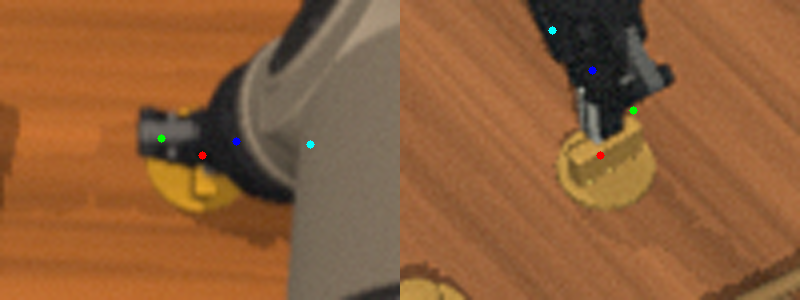

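The shut fingertips appear to rest on the bar's top (z≈47 mm) while the reported TCP is at 25 mm, and the bar has slid about +4 mm in y. I'll raise the arm and measure the true tip.

{"op": "carry_out", "data": {"series": [[[0, 0, -10, 0, 0, 0], [0, 0, -30, 0, 0, 0], [0, 0, -60, 0, 0, 0], [0, 0, -60, 0, 0, 0], [0, 0, -60, 0, 0, 0], [0, 0, -60, 0, 0, 0]]]}}

```text
time: 5.9
ee_pos: [0.4371, -0.2328, 0.0828]
tcp_rot: [3.141, -0.002, 3.124]
contact_force: [-0.4, -0.7, 0.8]
finger_gap: -0.0003
gripper_force: 0.0
```

```bash
python3 - <<'E'
from h import *
o=bot.get_obs(); e=o["ee_pos"]; print(e,o["tcp_rot"],o["finger_gap"],o["contact_force"])
J=[]
for n in("top","scene"):
    I,D,K,T=snap(n); P=cloud(D,K,T)
    m=(abs(P[...,0]-.4387)<.06)&(abs(P[...,1]+.2337)<.08)
    for z0 in np.arange(.014,.14,.008):
        q=P[m&(P[...,2]>z0)&(P[...,2]<z0+.008)]*1000
        if len(q)>3: print(n,int(z0*1000),len(q),"x",np.percentile(q[:,0],[2,50,98]).round(),"y",np.percentile(q[:,1],[2,50,98]).round())
    q=P[m&(P[...,2]>.034)&(P[...,2]<.05)]; print("bar",cv2.minAreaRect((q[:,:2]*1000).astype(np.float32)))
    c=[int(i) for i in proj(e,K,T)]
    j=cv2.resize(I[c[1]-38:c[1]+37,c[0]-50:c[0]+50],(400,300),interpolation=cv2.INTER_CUBIC)
    u=(np.array(proj(e,K,T))-[c[0]-50,c[1]-38])*4; cv2.circle(j,tuple(int(i) for i in u),4,(0,0,255),-1); J.append(j)
cv2.imwrite("pics/g4.png",np.hstack(J))
E
```

```text
[ 0.43714335 -0.23280758  0.08284768] [ 3.14101229e+00 -1.56281541e-03  3.12398548e+00] -0.0003385128780613839 [-0.41356832 -0.72465271  0.78837857]
top 14 195 x [411. 427. 447.] y [-260. -226. -207.]
top 22 25 x [415. 431. 446.] y [-259. -225. -208.]
top 30 14 x [415. 421. 436.] y [-239. -230. -228.]
top 37 38 x [416. 428. 435.] y [-240. -233. -229.]
top 45 19 x [416. 425. 436.] y [-239. -234. -230.]
bar ((425.7421875, -234.10768127441406), (22.285608291625977, 11.571588516235352), 1.2024973630905151)
scene 14 195 x [411. 443. 467.] y [-262. -222. -204.]
scene 22 59 x [416. 439. 466.] y [-254. -228. -210.]
scene 30 44 x [415. 443. 463.] y [-236. -229. -226.]
scene 37 81 x [414. 439. 461.] y [-241. -230. -225.]
scene 45 31 x [419. 440. 460.] y [-238. -234. -225.]
scene 101 6 x [432. 443. 445.] y [-237. -228. -225.]
scene 109 21 x [430. 443. 447.] y [-239. -224. -217.]
scene 117 27 x [430. 443. 448.] y [-238. -226. -217.]
scene 125 29 x [430. 442. 448.] y [-240. -222. -216.]
scene 133 15 x [441. 445. 448.] y [-237. -226. -217.]
bar ((437.8271789550781, -233.1254425048828), (17.66388702392578, 49.19811248779297), 88.73705291748047)
```

View pics/g4.png

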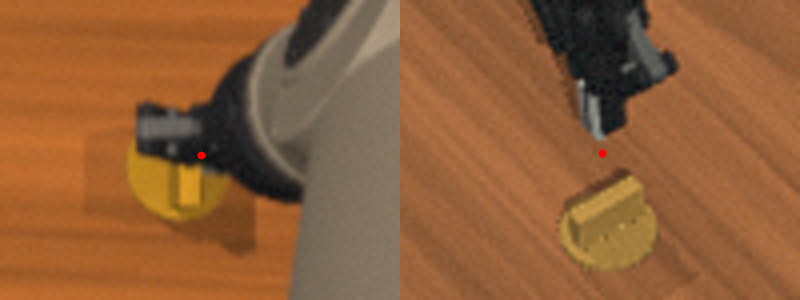

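The shut tips measure z≈104 mm while the reported TCP is at 83 mm, so the true tips are about 21 mm above the reported TCP. The cap stands unchanged at (438,-233.5) mm. I'll re-grip with the reported z at about 6 mm.

{"op": "carry_out", "data": {"series": [[[0, 0, 0, 0, 0, 0], [0, 0, 0, 0, 0, 0], [0, 0, 0, 0, 0, 0], [0, 0, 0, 0, 0, 0], [0, 0, 0, 0, 0, 0], [0, 0, 0, 0, 0, 0], [0, 0, 25, 0, 0, 0], [0, 0, 45, 0, 0, 0], [0, 0, 60, 0, 0, 0], [0, 0, 70, 0, 0, 0], [0, 0, 78, 0, 0, 0], [0, 0, 78, 0, 0, 0], [0, 0, 78, 0, 0, 0]]], "fingers": -1}}

```text
time: 7.62
ee_pos: [0.4381, -0.2334, 0.0059]
tcp_rot: [-3.141, 0.001, 3.124]
contact_force: [-0.4, 0.2, -0.6]
finger_gap: 0.0853
gripper_force: 0.0
```

{"op": "carry_out", "data": {"series": [[[0, 0, 0, 0, 0, 0], [0, 0, 0, 0, 0, 0], [0, 0, 0, 0, 0, 0], [0, 0, 0, 0, 0, 0], [0, 0, 0, 0, 0, 0], [0, 0, 0, 0, 0, 0], [0, 0, 0, 0, 0, 0], [0, 0, 0, 0, 0, 0]]], "fingers": 1, "grip_force": 60}}

```text
time: 8.62
ee_pos: [0.4379, -0.2333, 0.0057]
tcp_rot: [-3.141, 0.0, 3.124]
contact_force: [0.4, -0.5, 2.4]
finger_gap: 0.0106
gripper_force: 62.0
```

Gripped: the gap reads 10.6 mm with 62 N on the pad. Lift and carry next; the script works out the shifts.

```bash
python3 - <<'E'
from h import *
o=bot.get_obs(); print(o["ee_pos"],o["joints"].round(3) if hasattr(o["joints"],'round') else o["joints"])
p0=[.4379,-.2333,.0057];y0=3.124
for p,y in((p0[:2]+[.12],y0),((.5352,.1702,.12),np.pi+.4948),((.5352,.1702,.085),np.pi+.4948)): print(toolmove(p,y,p0,y0))
E
```

```text
[ 0.43791177 -0.23332182  0.00567236] [ 0.171  0.504  0.239  2.139 -0.231  0.522  2.135]
[   0.     0.  -114.3    0. ]
[ -90.187  405.149 -114.3     -0.512]
[-90.187 405.149 -79.3    -0.512]
```

{"op": "carry_out", "data": {"series": [[[0, 0, -40, 0, 0, 0], [0, 0, -90, 0, 0, 0], [0, 0, -114, 0, 0, 0], [-10, 45, -114, 0, 0, -0.06], [-20, 90, -114, 0, 0, -0.12], [-30, 135, -114, 0, 0, -0.18], [-40, 180, -114, 0, 0, -0.24], [-50, 225, -114, 0, 0, -0.3], [-60, 270, -114, 0, 0, -0.36], [-70, 315, -114, 0, 0, -0.42], [-80, 360, -114, 0, 0, -0.48], [-88, 395, -114, 0, 0, -0.512], [-90, 405, -114, 0, 0, -0.512], [-90, 405, -100, 0, 0, -0.512], [-90, 405, -85, 0, 0, -0.512], [-90, 405, -80, 0, 0, -0.512], [-90, 405, -80, 0, 0, -0.512], [-90, 405, -80, 0, 0, -0.512], [-90, 405, -80, 0, 0, -0.512]]]}}

```text
time: 11.0
ee_pos: [0.5354, 0.1702, 0.0861]
tcp_rot: [-3.142, 0.001, -2.648]
contact_force: [-0.8, -0.4, -2.5]
finger_gap: 0.0104
gripper_force: 61.2
```

```bash
python3 - <<'E'
from h import *
o=bot.get_obs(); e=o["ee_pos"]; print(e,o["tcp_rot"],o["finger_gap"],o["contact_force"],np.round(o["joints"],2))
cz=e[2]-.0057; J=[]
for n in("top","scene"):
    I,D,K,T=snap(n); P=cloud(D,K,T)
    m=(np.hypot(P[...,0]-e[0],P[...,1]-e[1])<.05)
    for a,b in((.010,.023),(.030,.048)):
        q=P[m&(P[...,2]>cz+a)&(P[...,2]<cz+b)]*1000
        if len(q)>5:print(n,a,len(q),cv2.minAreaRect(q[:,:2].astype(np.float32)),np.median(q[:,2]))
    c=[int(i) for i in proj([.535,.17,.07],K,T)]
    j=cv2.resize(I[c[1]-38:c[1]+37,c[0]-50:c[0]+50],(400,300),interpolation=cv2.INTER_CUBIC); J.append(j)
cv2.imwrite("pics/g5.png",np.hstack(J))
E
```

```text
[0.53540326 0.17018351 0.08607745] [-3.14156627e+00  1.01556059e-03 -2.64762753e+00] 0.01042018013064258 [-0.77229611 -0.35337778 -2.5340593 ] [-0.47  0.44  0.06  1.94 -0.04  0.76  1.68]
scene 0.01 350 ((540.5140380859375, 176.08203125), (47.13998031616211, 59.2355842590332), 41.908164978027344) 99.60623164070626
scene 0.03 161 ((539.472412109375, 172.3046875), (35.35329818725586, 37.9323616027832), 85.04889678955078) 124.56697958831042
```

View pics/g5.png

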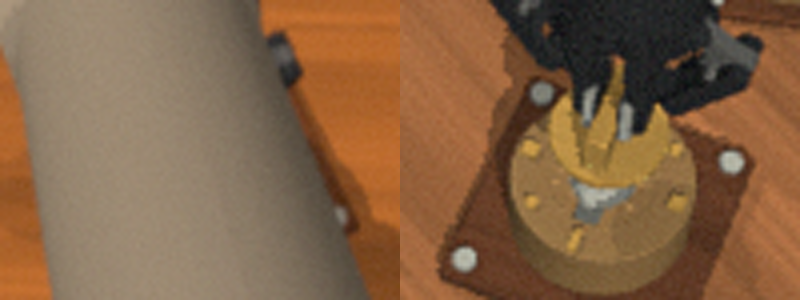

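The scene crop shows the cap held level over the mouth, with the bar in line with the rib at (577,237). I'll lower it in stages and watch the force.

{"op": "carry_out", "data": {"series": [[[0, 0, 12, 0, 0, 0], [0, 0, 22, 0, 0, 0], [0, 0, 28, 0, 0, 0], [0, 0, 32, 0, 0, 0], [0, 0, 35, 0, 0, 0], [0, 0, 35, 0, 0, 0]]]}}

```text
time: 11.85
ee_pos: [0.535, 0.1701, 0.0505]
tcp_rot: [3.142, -0.0, -2.647]
contact_force: [-0.2, -0.5, -3.7]
finger_gap: 0.0104
gripper_force: 61.3
```

{"op": "carry_out", "data": {"series": [[[0, 0, 3, 0, 0, 0], [0, 0, 5, 0, 0, 0], [0, 0, 7, 0, 0, 0], [0, 0, 8, 0, 0, 0], [0, 0, 8, 0, 0, 0], [0, 0, 8, 0, 0, 0]]]}}

```text
time: 12.6
ee_pos: [0.5351, 0.1702, 0.0428]
tcp_rot: [3.142, 0.0, -2.647]
contact_force: [-0.8, -1.2, 1.7]
finger_gap: 0.01
gripper_force: 62.0
```

The spring is felt at about 5.4 N and the cap is about 1 mm above fully down. I'll press slightly more and begin the clockwise twist.

{"op": "carry_out", "data": {"series": [[[0, 0, 0.6, 0, 0, 0], [0, 0, 0.6, 0, 0, 0], [0, 0, 0.6, 0, 0, 0.05], [0, 0, 0.6, 0, 0, 0.1], [0, 0, 0.6, 0, 0, 0.15], [0, 0, 0.6, 0, 0, 0.2], [0, 0, 0.6, 0, 0, 0.25], [0, 0, 0.6, 0, 0, 0.3], [0, 0, 0.6, 0, 0, 0.3], [0, 0, 0.6, 0, 0, 0.3]]]}}

```text
time: 13.85
ee_pos: [0.5351, 0.1702, 0.0421]
tcp_rot: [3.142, 0.0, -2.946]
contact_force: [-1.8, -0.3, 2.6]
finger_gap: 0.0107
gripper_force: 62.1
```

```bash
python3 -c "
from h import *
o=bot.get_obs(); print({k:np.round(o[k],4).tolist() for k in ('ee_pos','tcp_rot','contact_force','torque','joints','finger_gap')})"
```

```text
{'ee_pos': [0.5351, 0.1702, 0.0421], 'tcp_rot': [3.1416, 0.0002, -2.9463], 'contact_force': [-1.7963, -0.319, 2.5944], 'torque': [-0.0776, 0.2833, 0.0624], 'joints': [-0.524, 0.5098, 0.1345, 1.9679, -0.1055, 0.6702, 1.4424], 'finger_gap': 0.0107}
```

{"op": "carry_out", "data": {"series": [[[0, 0, 0, 0, 0, 0.06], [0, 0, 0, 0, 0, 0.12], [0, 0, 0, 0, 0, 0.18], [0, 0, 0, 0, 0, 0.24], [0, 0, 0, 0, 0, 0.3], [0, 0, 0, 0, 0, 0.36], [0, 0, 0, 0, 0, 0.42], [0, 0, 0, 0, 0, 0.46], [0, 0, 0, 0, 0, 0.486], [0, 0, 0, 0, 0, 0.486], [0, 0, 0, 0, 0, 0.486], [0, 0, 0, 0, 0, 0.486]]]}}

```text
time: 15.35
ee_pos: [0.5353, 0.1706, 0.0421]
tcp_rot: [3.141, 0.0, 2.85]
contact_force: [0.6, 2.3, 1.6]
finger_gap: 0.0102
gripper_force: 61.9
```

```bash
python3 - <<'E'
from h import *
o=bot.get_obs(); print({k:np.round(o[k],4).tolist() for k in ('time','ee_pos','tcp_rot','contact_force','torque','finger_gap')})
I,D,K,T=snap("scene"); P=cloud(D,K,T); 
q=P[(np.hypot(P[...,0]-.535,P[...,1]-.17)<.03)&(P[...,2]>.074)&(P[...,2]<.086)]*1000
if len(q)>5: print(len(q),cv2.minAreaRect(q[:,:2].astype(np.float32)))
c=[int(i) for i in proj([.535,.17,.07],K,T)]
j=cv2.resize(I[c[1]-45:c[1]+45,c[0]-60:c[0]+60],(800,600),interpolation=cv2.INTER_CUBIC)
a=np.radians(28.35-45)
for s in(-1,1):   # predicted round pips (red), bar-top ends (blue)
  for r,z,col in((.040,.053,(0,0,255)),(.024,.082,(255,0,0))):
    u=(np.array(proj([.5352+s*r*np.cos(a),.1702+s*r*np.sin(a),z],K,T))-[c[0]-60,c[1]-45])*6.667
    cv2.circle(j,tuple(int(i) for i in u),4,col,-1)
cv2.imwrite("pics/g6.png",j)
E
```

```text
{'time': 15.35, 'ee_pos': [0.5353, 0.1706, 0.0421], 'tcp_rot': [3.1408, 0.0004, 2.8503], 'contact_force': [0.5734, 2.2875, 1.6297], 'torque': [0.8087, -0.0122, 0.1061], 'finger_gap': 0.0102}
87 ((550.9182739257812, 172.3238067626953), (28.379056930541992, 20.0367374420166), 73.23092651367188)
```

View pics/g6.png

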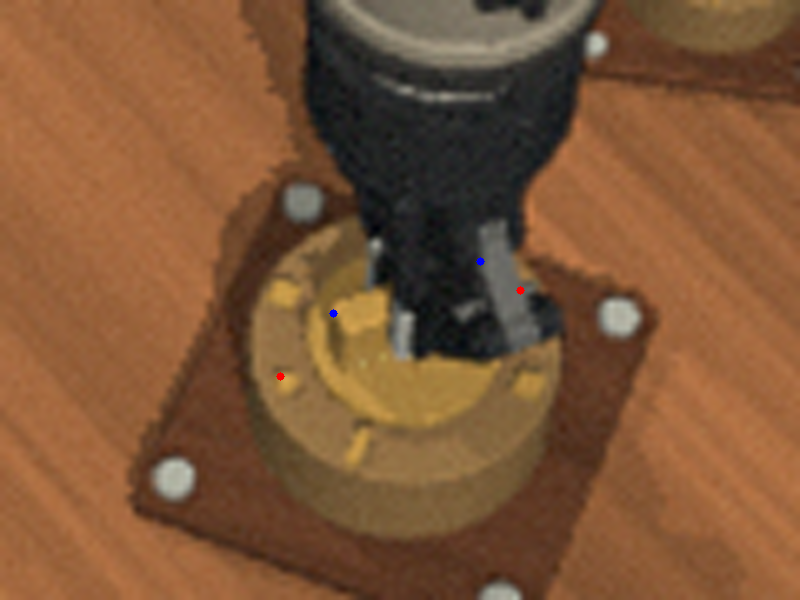

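The bar's end at (340,312) matches the predicted half-way direction toward the round pip at (285,380). The torque reads 0.106 N m, the cap is down under the flange, and the grip is 62 N. Handing in.

```bash
python3 -c "
from plant import bot
print(bot.finish_job())"
```

```text
the job is handed in; nothing more can be done
None
```

I handed the job in with the brass cap pressed into the larger bronze socket, turned about 45° clockwise so the bar points at the round pips, and still gripped at 62 N against the return spring. No verdict came back; an early missed grip pressed on the bar at about 9 N but left the cap in place.

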